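# Tighten the brewing stand's clamp bolt to the click and set the globe in its ring

## Task

Get the coffee brewing stand ready for use: fit the click wrench over the stand's square bolt head and turn it clockwise (seen from above) until the bolt is tight and the wrench clicks, that is, its handle gives way against the head. Then lift the wrench off, lay it back across both bars of its wooden rest and let go, and only after that stand the round-bottomed glass globe upright in the stand's ring, setting it down rather than dropping it. Do not push the coffee tin, milk jug or tamper out of place.

Things in the scene. Friction and masses are not known exactly. Their poses are not given: they have to be found in the camera images.
- bolt_head (a point): Centre of the brass square bolt head (28 x 28 mm, 22 mm high) that points up from the stand's pillar; 11 mm above its underside, 85 mm above the worktop. x and y are square to its four sides and turn with it, z up; a red mark on top points along x. Below it is a 42 mm brass washer on a 44 mm square pillar top.
- stand: Low steel coffee brewing stand, fixed; origin under the middle of its dark base plate (110 mm along x, 270 mm along y, 14 mm high). On it a pillar with the bolt at y = +75 mm, and from the pillar, 70 mm up, an arm to a ring at y = -75 mm.
- bolt (a joint): Angle of the bolt, rad. Grows as the bolt turns clockwise seen from above; stops dead at 0.85, where it is tight. Starts between 0.05 and 0.35. Turns against a steady friction of about 0.12 N m and stays where it is left.
- wrench_grip (a point): Middle of the click wrench's black ribbed handle, on its axis: the place to grip, near the balance point. Ribbed part 90 mm long, 22 wide, 22 high. x points along the wrench to its jaw, z up as it lies and as it is used. About 0.4 kg; reaches 75 mm behind and 140 mm ahead of this point. Starts lying on its rest.
- wrench_jaw (a point): Centre of the wrench's open jaw, 120 mm ahead of wrench_grip. Two parallel cheeks 32 mm apart (2 mm play each side of the bolt head), 11 mm thick, +-8 mm high, from 20 mm behind to 20 mm ahead of this point; open to front, above and below. Lower it over the bolt head with wrench x square to a side of the head; it turns about 0.16 rad before it bites.
- wrench_click (a joint): Breakaway joint of jaw and handle, about the vertical through the jaw's centre; rad. 0 at rest, held by a preloaded spring; when the handle is turned clockwise with more than 0.6 N m (5 N at wrench_grip) against a bolt that does not yield, it gives way, to 0.26 at most (0.73 N m). Over 0.12 is the click. Springs back when the handle is let back.
- rest_centre (a point): Middle of the wooden wrench rest (fixed, base 150 x 100 mm, 8 mm high), at the height of its two bars' tops, 37 mm above the worktop. Bars along y at x = -50 and +50 mm, 16 mm thick, with 10 mm high lips at their ends, 72 mm apart. The wrench lies across them along x, jaw to +x, wrench_grip 11 mm above this point.
- globe_collar (a point): Middle of the black collar (31 mm diameter, 34 mm long) on the glass globe's neck, the place to grip from above. The globe is a 64 mm ball with the neck on top, 118 mm high in all, weighted at the bottom, 0.16 kg; this point is 90 mm above its lowest point; z runs up the neck. Starts upright in a fixed cork ring, 84 mm diameter, 25 mm high.
- globe_base (a point): Lowest point of the globe's ball, 90 mm below globe_collar; z up the neck.
- ring_top (a point): Centre of the steel ring on the stand's arm, at its upper edge, 75 mm above the worktop. Inner diameter 50 mm, outer 72 mm, 12 mm thick. The globe sits in it with its lowest point 12 mm below this point and globe_collar 78 mm above it. 150 mm from the bolt.
- coffee_tin: Round black coffee tin, 79 mm diameter, 113 mm high; origin under its middle. To be left alone.
- milk_jug: Steel milk jug with handle, 84 mm high; origin under its middle. To be left alone.
- tamper: Coffee tamper, steel foot 57 mm, black handle, 82 mm high; origin under its middle. To be left alone.
- wrench: The click wrench; origin on the underside of its handle, 11 mm below wrench_grip.
- globe: The glass globe; origin at globe_base.

How it is judged:
By the outcome, as a careful person would: the job done as asked, in the order asked, and still so for the second after the job is handed in, with the robot touching nothing.
It also fails if it takes over 72 s, if anything falls off the work surface, if the arm or the gripper's body presses on something with over 40 N, if the wrist force passes 120 N, or if a joint passes its speed limit or range.

## Robot

A 6-joint arm with a two-finger parallel gripper is mounted at the origin on a cart in front of the work surface, level with it; the furniture and walls round the work are solid. World frame = base frame: x ahead of the robot, y to its left, z up, the work surface at z = 0. Lengths are in m, angles in rad, forces in N, time in s.
With the tool pointing down it reaches from about 0.3 to 0.85 m from the base axis. Payload 5.4 kg.
Tool frame: the origin (TCP) lies on the mounting face of the last link; the fingertips stand 173 mm ahead of it and the grasp point (between the pads) lies 155 mm ahead of it; z points along the fingers, x is the direction in which the jaws open and shut, and the axes are right-handed (so a half turn about z gives the same grasp; the last joint's range is limited). The gripper opens to 85 mm and grips with 20 to 120 N. Pads are 22 mm wide; open, the fingers measure 114 mm over their backs; the gripper's body (76 mm by 85 mm) begins 54 mm behind the grasp point. The pads swing forward as they close: fully open they stand 13 mm farther back than shut.
Start: joints at [0.948, 0.158, 1.597, -0, 1.386, -0.21], TCP at [0.231, 0.527, 0.405] pointing down, gripper open.
Joint ranges: [-2.91, 2.91], [-0.94, 2.29], [0.18, 2.7], [-1.29, 4.43], [0.17, 2.64], [-3, 3]. Speed limits (rad/s): [2.57, 2.57, 3.14, 3.14, 3.14, 3.14].

## Interface

Orientations are given as a 3x3 rotation matrix whose columns are the frame's x, y, z axes.
In Python, from plant import observe, vision, robot gives the robot as it stands.
- The arm moves only by the tool apply_moves, never from a script. Its argument "targets" is a list of rows, each an object with "travel": the shift along the tool's x, y, z in m, a list of three; "rotation": the turn, a rotation vector about the tool's x, y, z in degrees, a list of three. A call has 1 to 5 rows; each row is the pose to reach, as a shift and turn from the pose measured when the call began, along the tool's axes at that moment; what a row does not reach only later rows make up. A row lasts 1/8 s, in which the tool goes at most 62.5 mm and 10.7 degrees, less where a joint would pass 70% of its speed; a pose out of reach is approached as far as the arm can. A call with a gripper value outside its range is refused whole. "claw" is the closure in counts, from 0 (fully open) to 255 (shut), set as the call begins (left out, the last holds). The fingers move at their own pace and stop on an object; the grip force is fixed at half the most. Time passes only in rows, so rows that repeat a pose let the fingers close. It gives the time, the measured TCP pose, the force and the opening at its end, in the units of the state.
- observe(): the state, without advancing time (a new reading comes with each control period).
- vision.read_camera(name): name is "scene" or "top"; returns a dict with "image" (400x640x3 uint8, blue, green, red), "z_map" (400x640 float32, m along the optical axis (not along the pixel's ray), 0 where there is no reading), "fov_y" (degrees; the focal length in pixels is half the picture's height over the tangent of half this angle, whatever the lens; pixels are square), "cx", "cy" (the principal point, pixels), "rvec" (rotation vector, rad) and "tvec" (3), from world to camera coordinates, as OpenCV has them. Camera axes: x right, y down, z forward; pixel columns grow to the right and rows downward; lengths in m; the calibration is good to about 2 mm. A picture is of the moment at which its call begins.
- robot.sign_off(): hands the job in, once; it reports no verdict.
The state is a dict: "t": time; "joints": joint angles; "joint_velocities": joint speeds; "joint_efforts": joint torques, N m; "tcp_pos": TCP position; "ee_rot": TCP orientation; "force": force on the tool from outside, world axes, zero at the start; "moment": the same for the moment, N m; "gripper_width": finger opening in m.
Only numpy, scipy, OpenCV 4.12 (cv2) and the standard library are available. Lean on these libraries where they do the work, as an engineer would, in place of code of your own. Each camera call takes 0.05 s, during which the arm holds its last target. There are 200 camera calls.

## Working session

There is one attempt and no reset: what is moved stays moved. The work goes in short steps, Python scripts to look and compute and a tool call to move; the robot and the scene stay as the last step left them, time stands still between calls to the robot, and variables do not carry over. Pictures are saved under pics/ and viewed, about 8 in all and at most 12, crops included, and the job is handed in when it is done.

Besides the shell and the picture viewer there is one more tool, called after ">>>" as a command line: name --argument value ..., lists and objects as JSON in quotes. apply_moves: Moves the arm, as the interface text tells. Its arguments: {"type":"object","properties":{"targets":{"type":"array","items":{"type":"object","properties":{"travel":{"type":"array","items":{"type":"number"}},"rotation":{"type":"array","items":{"type":"number"}}}}},"claw":{"type":"number"}},"required":["targets"]}

```bash
mkdir -p pics
cat > h.py <<'E'
import numpy as np, cv2
from plant import observe, vision, robot
def cam(n):
    d=vision.read_camera(n); h,w=d["z_map"].shape
    f=h/2/np.tan(np.radians(d["fov_y"])/2)
    R=cv2.Rodrigues(np.array(d["rvec"],float))[0]; t=np.array(d["tvec"],float).ravel()
    v,u=np.mgrid[:h,:w]; z=d["z_map"]
    P=np.stack([(u-d["cx"])/f*z,(v-d["cy"])/f*z,z],-1)
    W=(P-t)@R; W[z==0]=np.nan
    d.update(W=W,f=f,R=R,t=t); return d
def st():
    s=observe(); print("t",s["t"],"tcp",np.round(s["tcp_pos"],4),"F",np.round(s["force"],1),"M",np.round(s["moment"],2),"w",s["gripper_width"]); print(np.round(s["ee_rot"],3)); return s
E
python3 - <<'E'
from h import *
s=st()
for n in("scene","top"):
    d=cam(n); cv2.imwrite(f"pics/{n}0.png",d["image"]); print(n,"campos",-d["R"].T@d["t"],d["fov_y"]); np.savez(f"{n}0.npz",W=d["W"],im=d["image"])
E
```

```text
t 0.0 tcp [0.2305 0.5265 0.4037] F [ 0.4 -0.5 -0.1] M [ 0.01 -0.04 -0.01] w 0.08515138080946867
[[ 0.401  0.916 -0.001]
 [ 0.916 -0.401 -0.002]
 [-0.002 -0.    -1.   ]]
scene campos [ 0.03288256 -0.9385342   0.60676188] 52.936394226510274
top campos [ 0.4476891  -0.00816782  1.25653449] 47.44800747974408
```

View pics/scene0.png

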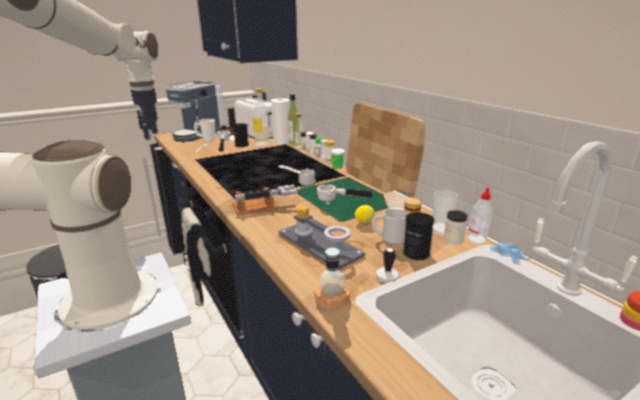

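View pics/top0.png

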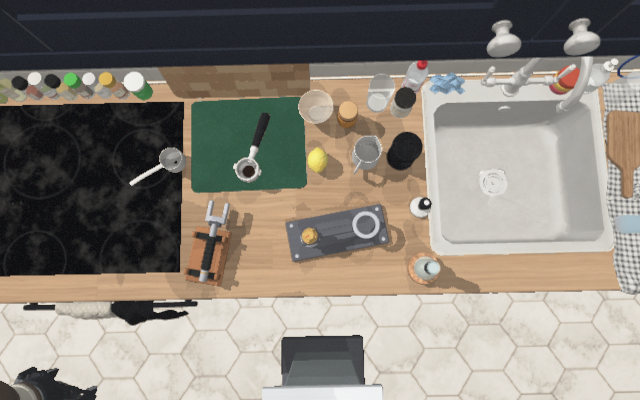

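The top view (up = +x, right = −y) shows the wrench on its rest around (210,245) with the jaw up at (217,212). The bolt is at (309,236), the ring at (366,224), the globe at (428,268), the tamper at (422,206), the tin at (405,150) and the jug at (367,152). Next I measure these by depth and take a zoomed crop.

Run:
```python
from h import *
z=np.load("top0.npz"); W=z["W"]; im=z["im"]
def reg(n,u0,u1,v0,v1,a,b):
    w=W[v0:v1,u0:u1].reshape(-1,3); w=w[(w[:,2]>a)&(w[:,2]<b)]
    if len(w)<4: print(n,len(w)); return w
    r=cv2.minAreaRect((w[:,:2]*1000).astype(np.float32))
    print(n,len(w),"mean",w.mean(0).round(4),"rect mm",np.round(r[0],1),np.round(r[1],1),round(r[2],1)); return w
reg("table",330,400,265,285,-.02,.02)
reg("bolt top",295,322,222,250,.088,.12)
reg("ring",345,388,204,245,.066,.085)
reg("base",280,395,200,265,.008,.022)
reg("globe neck",405,450,245,290,.085,.15)
reg("globe top",405,450,245,290,.112,.15)
reg("wrench",185,235,195,290,.051,.08)
reg("wrench grip",185,235,238,282,.05,.08)
reg("jaw",200,235,198,226,.04,.08)
reg("rest lips",180,235,215,290,.038,.0475)
reg("rest base",180,235,215,290,.004,.012)
reg("tamper",408,436,190,222,.06,.1)
reg("tin",380,430,125,175,.1,.13)
reg("jug",345,390,130,178,.075,.1)
c=im[190:300,170:450]
cv2.imwrite("pics/c1.png",cv2.resize(c,(784,308),interpolation=cv2.INTER_CUBIC))
```

```text
table 1392 mean [ 0.4405 -0.1223 -0.0005] rect mm [ 440.5 -122.7] [188.6  51.4] 88.8
bolt top 119 mean [0.543  0.0247 0.0944] rect mm [543.3  24.6] [28.1 27.6] 28.8
ring 370 mean [ 0.5676 -0.1162  0.0734] rect mm [ 563.6 -116.5] [69.8 85.2] 43.7
base 2981 mean [ 0.5541 -0.0481  0.0134] rect mm [566.5 -47.4] [130.8 270.2] 9.9
globe neck 182 mean [ 0.4541 -0.2763  0.1242] rect mm [ 454.2 -278.5] [31.1 31.6] 15.0
globe top 154 mean [ 0.4543 -0.2779  0.1289] rect mm [ 454.1 -278.6] [30.9 31.6] 16.6
wrench 733 mean [0.5425 0.2852 0.0567] rect mm [540.9 295.9] [ 74.8 215.5] 68.1
wrench grip 377 mean [0.4904 0.2953 0.0575] rect mm [486.7 287.3] [ 42.3 116.3] 79.8
jaw 324 mean [0.6051 0.2726 0.0548] rect mm [609.6 272.2] [55.9 66.6] 79.4
rest lips 184 mean [0.4961 0.3034 0.0423] rect mm [516.3 300.5] [ 90.2 153.7] 78.5
rest base 1164 mean [0.5002 0.3058 0.0076] rect mm [512.6 307.5] [205.6 150. ] 1.2
tamper 124 mean [ 0.6212 -0.2794  0.0762] rect mm [ 621.9 -281.5] [32.1 29.5] 85.5
tin 724 mean [ 0.7662 -0.2327  0.1112] rect mm [ 766.2 -232.5] [78.7 76.4] 0.0
jug 115 mean [ 0.7686 -0.1327  0.0805] rect mm [ 767.6 -129.2] [72.8 83.1] 19.9
```

View pics/c1.png

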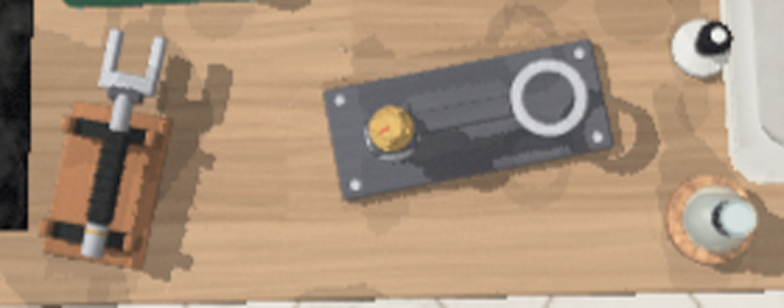

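The crop shows the jaw opening pointing up (+x) at about (135,65) and the bolt at (390,130) with its red mark pointing right and slightly up. The ring is at (548,97) and the globe neck at (735,215). The sizes and heights fit: bolt 28 x 28 mm with its top at 94 mm, ring about 150 mm from the bolt. Next I fit the wrench axis and plan the approach.

```bash
cat >> h.py <<'E'
def Rdown(yaw):
    c,s=np.cos(yaw),np.sin(yaw); return np.array([[c,s,0],[s,-c,0],[0,0,-1.]])
def goto(grasp,yaw_deg,s=None):
    """travel/rotation (tool axes) for grasp point + tool-x yaw, tool down"""
    s=s or observe(); R=np.array(s["ee_rot"]); Rt=Rdown(np.radians(yaw_deg))
    p=np.array(grasp)-0.155*Rt[:,2]
    print("travel",np.round(R.T@(p-s["tcp_pos"]),4),"rot",np.round(np.degrees(cv2.Rodrigues(R.T@Rt)[0].ravel()),1))
def wrench_fit(W,lo,hi,box):
    w=W.reshape(-1,3); x0,x1,y0,y1=box
    w=w[(w[:,0]>x0)&(w[:,0]<x1)&(w[:,1]>y0)&(w[:,1]<y1)&(w[:,2]>lo)&(w[:,2]<hi)]; return w
E
python3 - <<'E'
from h import *
W=np.load("top0.npz")["W"]
w=wrench_fit(W,.050,.075,(.38,.66,.22,.36))
d=np.array([np.cos(np.radians(-11)),np.sin(np.radians(-11))])
o=np.array([.5,.295])
for _ in range(4):
    n=np.array([-d[1],d[0]]); a=(w[:,:2]-o)@d; b=(w[:,:2]-o)@n
    tip=a.max(); tail=a.min()
    m=(a>tail+.005)&(a<tip-.065)
    k,c=np.polyfit(a[m],b[m],1); o=o+c*n; d=d+k*n; d/=np.linalg.norm(d)
print("yaw",np.degrees(np.arctan2(d[1],d[0])),"tail,tip",tail,tip,tip-tail,"grip",o+d*(tail+.075),o+d*(tip-.14),"z",np.median(w[m][:,2]))
j=a>tip-.035; print("cheeks b",b[j].min(),b[j].max(),"handle b",b[m].min(),b[m].max())
g=o+d*((tail+.075+tip-.14)/2); yaw=np.degrees(np.arctan2(d[1],d[0]))
s=st(); goto([*g,.15],yaw+90)
goto([*g,.048],yaw+90)
E
```

```text
yaw -11.423711883494859 tail,tip -0.07004665297657692 0.14482435539592642 0.21487100837250334 grip [0.50461288 0.29277198] [0.50448645 0.29279753] z 0.05748314008759172
cheeks b -0.0266884084668403 0.02882677581331599 handle b -0.030968330962210442 0.05424092497412145
t 0.1 tcp [0.2305 0.5265 0.4038] F [ 0.8  0.3 -0. ] M [ 0.   -0.05 -0.03] w 0.08563761494327325
[[ 0.401  0.916 -0.001]
 [ 0.916 -0.401 -0.001]
 [-0.002 -0.    -1.   ]]
travel [-0.104   0.3448  0.0989] rot [ -0.    0.1 -12.2]
travel [-0.1038  0.3448  0.2009] rot [ -0.    0.1 -12.2]
```

>>> apply_moves --targets '[{"travel": [-0.02,0.06,0.02],"rotation": [0,0,-4]},{"travel": [-0.04,0.12,0.04],"rotation": [0,0,-12.2]},{"travel": [-0.06,0.175,0.06],"rotation": [0,0,-12.2]},{"travel": [-0.08,0.235,0.08],"rotation": [0,0,-12.2]},{"travel": [-0.095,0.29,0.095],"rotation": [0,0,-12.2]}]' --claw 0

```text
t: 0.72
tcp_pos: [0.4532, 0.326, 0.3097]
ee_rot: [[0.198, 0.98, -0.002], [0.98, -0.198, -0.002], [-0.002, -0.002, -1.0]]
force: [0.4, 1.1, 0.7]
gripper_width: 0.0855
```

Run:
```python
from h import *
s=st(); goto([.5045,.2928,.12],78.6,s); goto([.5045,.2928,.046],78.6,s)
```

```text
t 0.725 tcp [0.4532 0.326  0.3097] F [0.4 1.1 0.7] M [ 0.04 -0.   -0.  ] w 0.08547170112164802
[[ 0.198  0.98  -0.002]
 [ 0.98  -0.198 -0.002]
 [-0.002 -0.002 -1.   ]]
travel [-0.0223  0.057   0.0347] rot [-0.1  0.1 -0. ]
travel [-0.0221  0.0571  0.1087] rot [-0.1  0.1 -0. ]
```

>>> apply_moves --targets '[{"travel": [-0.022,0.057,0.02]},{"travel": [-0.022,0.057,0.035]},{"travel": [-0.022,0.057,0.07]},{"travel": [-0.022,0.057,0.108]},{"travel": [-0.022,0.057,0.108]}]'

```text
validation failed for argument at $.ta...
```

>>> apply_moves --targets '[{"travel": [0,0,0]},{"travel": [0,0,0]},{"travel": [0,0,0]},{"travel": [0,0,0]},{"travel": [0,0,0]}]' --claw 255

```text
validation failed for argument at $.ta...
```

>>> apply_moves --targets '[{"travel": [0,0,0]},{"travel": [0,0,-0.02]},{"travel": [0,0,-0.05]},{"travel": [0,0,-0.1]},{"travel": [0,0,-0.1]}]'

```text
validation failed for argument at $.ta...
```

Run:
```python
from h import *
s=st()
# wrench yaw 28.8 at bolt, raised
g=np.array([.543,.0247])-.12*np.array([np.cos(np.radians(28.8)),np.sin(np.radians(28.8))]); print(g)
goto([*g,.146],118.8,s)
```

```text
t 0.725 tcp [0.4532 0.326  0.3097] F [0.4 1.1 0.7] M [ 0.04 -0.   -0.  ] w 0.08547170112164802
[[ 0.198  0.98  -0.002]
 [ 0.98  -0.198 -0.002]
 [-0.002 -0.002 -1.   ]]
[ 0.4378432  -0.03311044]
travel [-0.355   0.0563  0.0094] rot [ -0.1   0.1 -40.2]
```

The rotation field is required, so those three calls moved nothing. I'll resend them with it.

>>> apply_moves --targets '[{"travel": [-0.022,0.057,0.02],"rotation": [0,0,0]},{"travel": [-0.022,0.057,0.035],"rotation": [0,0,0]},{"travel": [-0.022,0.057,0.07],"rotation": [0,0,0]},{"travel": [-0.022,0.057,0.108],"rotation": [0,0,0]},{"travel": [-0.022,0.057,0.108],"rotation": [0,0,0]}]'

```text
t: 1.35
tcp_pos: [0.5017, 0.2929, 0.1981]
ee_rot: [[0.198, 0.98, -0.01], [0.98, -0.198, -0.004], [-0.006, -0.009, -1.0]]
force: [-0.3, 0.6, 0.2]
gripper_width: 0.0855
```

>>> apply_moves --targets '[{"travel": [0,0,0],"rotation": [0,0,0]},{"travel": [0,0,0],"rotation": [0,0,0]},{"travel": [0,0,0],"rotation": [0,0,0]},{"travel": [0,0,0],"rotation": [0,0,0]},{"travel": [0,0,0],"rotation": [0,0,0]}]' --claw 255

```text
t: 1.98
tcp_pos: [0.5023, 0.2933, 0.1994]
ee_rot: [[0.198, 0.98, -0.008], [0.98, -0.198, -0.003], [-0.005, -0.008, -1.0]]
force: [-2.1, 1.2, 6.4]
gripper_width: 0.0213
```

Run:
```python
from h import *
s=st()
```

```text
t 1.975 tcp [0.5023 0.2933 0.1994] F [-2.1  1.2  6.4] M [0.13 0.24 0.03] w 0.021298526883417275
[[ 0.198  0.98  -0.008]
 [ 0.98  -0.198 -0.003]
 [-0.005 -0.008 -1.   ]]
```

>>> apply_moves --targets '[{"travel": [0,0,-0.01],"rotation": [0,0,0]},{"travel": [0,0,-0.04],"rotation": [0,0,0]},{"travel": [0,0,-0.08],"rotation": [0,0,0]},{"travel": [0,0,-0.11],"rotation": [0,0,0]},{"travel": [0,0,-0.11],"rotation": [0,0,0]}]'

```text
t: 2.6
tcp_pos: [0.504, 0.2938, 0.3118]
ee_rot: [[0.198, 0.98, -0.004], [0.98, -0.198, -0.002], [-0.002, -0.003, -1.0]]
force: [0.1, 0.5, -5.1]
gripper_width: 0.0214
```

Run:
```python
from h import *
s=st()
goto([.4378,-.0331,.152],118.8,s)
```

```text
t 2.6 tcp [0.504  0.2938 0.3118] F [ 0.1  0.5 -5.1] M [0.03 0.05 0.06] w 0.021351674355585264
[[ 0.198  0.98  -0.004]
 [ 0.98  -0.198 -0.002]
 [-0.002 -0.003 -1.   ]]
travel [-3.335e-01 -2.000e-04  5.600e-03] rot [ -0.2   0.1 -40.2]
```

>>> apply_moves --targets '[{"travel": [-0.03,0,0],"rotation": [0,0,-5]},{"travel": [-0.08,0,0],"rotation": [0,0,-13]},{"travel": [-0.13,0,0],"rotation": [0,0,-21]},{"travel": [-0.18,0,0],"rotation": [0,0,-29]},{"travel": [-0.23,0,0],"rotation": [0,0,-37]}]'

```text
t: 3.22
tcp_pos: [0.4569, 0.0669, 0.31]
ee_rot: [[-0.436, 0.9, -0.007], [0.9, 0.436, -0.002], [0.002, -0.007, -1.0]]
force: [-0.2, -0.1, -4.8]
gripper_width: 0.0209
```

Run:
```python
from h import *
s=st()
goto([.4378,-.0331,.152],118.8,s)
```

```text
t 3.225 tcp [0.4569 0.0669 0.31  ] F [-0.2 -0.1 -4.8] M [-0.04  0.01  0.01] w 0.0209284326354756
[[-0.436  0.9   -0.007]
 [ 0.9    0.436 -0.002]
 [ 0.002 -0.007 -1.   ]]
travel [-0.0817 -0.0608  0.0033] rot [-0.4 -0.1 -2.9]
```

>>> apply_moves --targets '[{"travel": [-0.045,-0.03,0.003],"rotation": [-0.4,-0.1,-2.9]},{"travel": [-0.082,-0.061,0.003],"rotation": [-0.4,-0.1,-2.9]},{"travel": [-0.082,-0.061,0.003],"rotation": [-0.4,-0.1,-2.9]},{"travel": [-0.082,-0.061,0.003],"rotation": [-0.4,-0.1,-2.9]}]'

```text
t: 3.72
tcp_pos: [0.4371, -0.0332, 0.3058]
ee_rot: [[-0.481, 0.877, -0.003], [0.877, 0.481, 0.002], [0.003, -0.002, -1.0]]
force: [0.4, 0.6, -4.5]
gripper_width: 0.0215
```

Run:
```python
from h import *
s=st()
d=cam("top"); im=d["image"]; W=d["W"]; np.savez("top1.npz",W=W,im=im)
cv2.imwrite("pics/t1.png",cv2.resize(im[180:300,260:400],(700,600),interpolation=cv2.INTER_CUBIC))
w=wrench_fit(W,.14,.175,(.49,.6,-.04,.09)); print(len(w),np.median(w[:,2]))
r=cv2.minAreaRect((w[:,:2]*1000).astype(np.float32)); print(r)
e=np.array([np.cos(np.radians(28.8)),np.sin(np.radians(28.8))]); n=np.array([-e[1],e[0]])
q=w[:,:2]-[.543,.0247]; a=q@e; b=q@n; print("along",a.min(),a.max())
m=a>a.max()-.03; bb=b[m]; print("across",bb.min(),bb.max())
for sgn in(1,-1):
    k=m&(sgn*b>0); print(sgn,k.sum(),np.degrees(np.arctan(np.polyfit(a[k],b[k],1)[0])),b[k].mean(),b[k].min(),b[k].max())
w=wrench_fit(W,.088,.105,(.51,.58,-.01,.06)); print("bolt",len(w),w.mean(0),cv2.minAreaRect((w[:,:2]*1000).astype(np.float32)))
```

```text
t 3.725 tcp [ 0.4371 -0.0332  0.3058] F [ 0.4  0.6 -4.5] M [-0.05  0.04 -0.06] w 0.021462708484653724
[[-0.481  0.877 -0.003]
 [ 0.877  0.481  0.002]
 [ 0.003 -0.002 -1.   ]]
338 0.1623055735834058
((526.4087524414062, 18.122100830078125), (82.98917388916016, 53.52653503417969), 28.726245880126953)
along -0.059207960225460085 0.02375558272846144
across -0.02457522426975635 0.02896579062410943
1 55 -0.23892267101197565 0.023605563001123393 0.018254716180899657 0.02896579062410943
-1 59 -1.1805801956494404 -0.018995105288470517 -0.02457522426975635 -0.013699135446471201
bolt 107 [0.54428442 0.0253904  0.09453672] ((544.4939575195312, 25.438495635986328), (24.940906524658203, 27.604400634765625), 29.67243766784668)
```

View pics/t1.png

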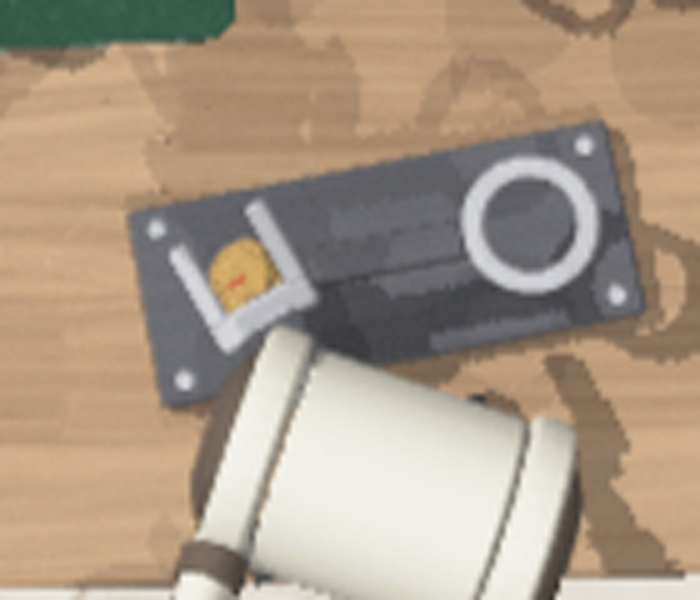

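The close look shows the jaw straddling the bolt in plan. The cheek centre is about 2 mm off across and 4 mm ahead, and the wrench yaw matches the bolt's. I'll correct this and come partway down.

>>> apply_moves --targets '[{"travel": [-0.002,-0.0035,0.015],"rotation": [0,0,0]},{"travel": [-0.002,-0.0035,0.038],"rotation": [0,0,0]},{"travel": [-0.002,-0.0035,0.038],"rotation": [0,0,0]},{"travel": [-0.002,-0.0035,0.038],"rotation": [0,0,0]}]'

```text
t: 4.28
tcp_pos: [0.4353, -0.0358, 0.2682]
ee_rot: [[-0.483, 0.876, -0.003], [0.876, 0.483, 0.001], [0.002, -0.002, -1.0]]
force: [0.3, 0.2, -4.0]
gripper_width: 0.0213
```

```bash
cat >> h.py <<'E'
def jaw(W,lo,hi,yaw=28.8,bolt=(.543,.0247)):
    w=wrench_fit(W,lo,hi,(.49,.6,-.04,.09))
    e=np.array([np.cos(np.radians(yaw)),np.sin(np.radians(yaw))]); n=np.array([-e[1],e[0]])
    q=w[:,:2]-np.array(bolt); a=q@e; b=q@n; m=(a>a.max()-.03)&(abs(b)>.012)
    print("n",len(w),"topz",np.median(w[:,2]),"tip-20",a.max()-.02,"cheeks",b[m].min(),b[m].max(),"mid",(b[m].min()+b[m].max())/2)
    for s in(1,-1):
        k=m&(s*b>0); print(s,"ang",np.degrees(np.arctan(np.polyfit(a[k],b[k],1)[0])),"mean",b[k].mean())
E
python3 - <<'E'
from h import *
s=st(); d=cam("top"); W=d["W"]; jaw(W,.11,.14)
w=wrench_fit(W,.088,.105,(.51,.58,-.01,.06)); print("bolt",len(w),w.mean(0),cv2.minAreaRect((w[:,:2]*1000).astype(np.float32)))
cv2.imwrite("pics/t2.png",cv2.resize(d["image"][200:270,275:345],(600,600),interpolation=cv2.INTER_CUBIC))
E
```

```text
t 4.275 tcp [ 0.4353 -0.0358  0.2682] F [ 0.3  0.2 -4. ] M [-0.02 -0.    0.02] w 0.02134888326199457
[[-0.483  0.876 -0.003]
 [ 0.876  0.483  0.001]
 [ 0.002 -0.002 -1.   ]]
n 326 topz 0.12449891155579351 tip-20 0.0006479232510424558 cheeks -0.025701973664767896 0.02785387543154847 mid 0.0010759508833902871
1 ang -0.2537953344385885 mean 0.022589661316412872
-1 ang 0.9703026892827598 mean -0.020101522410008333
bolt 120 [0.5429841  0.02465992 0.09418044] ((543.1954345703125, 24.558168411254883), (28.230121612548828, 27.57566261291504), 28.785554885864258)
```

View pics/t2.png

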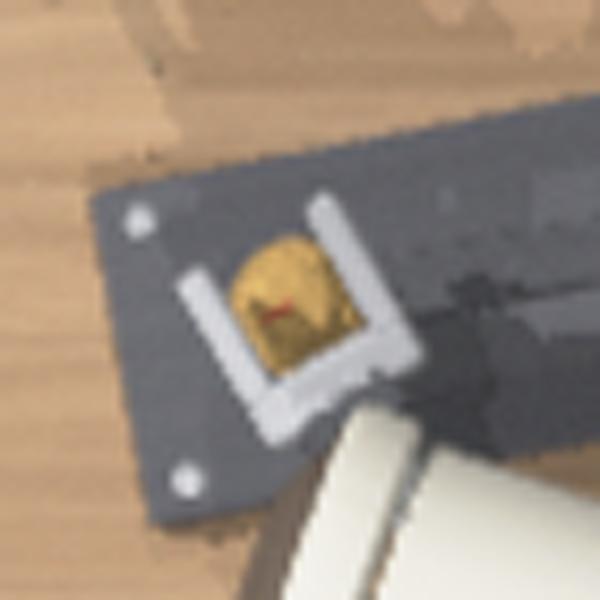

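The cheeks straddle the bolt at about (295,310). The remaining offset across is 1.2 mm, with 33 mm left to descend.

>>> apply_moves --targets '[{"travel": [-0.0012,-0.0005,0.004],"rotation": [0,0,0]},{"travel": [-0.0012,-0.0005,0.01],"rotation": [0,0,0]},{"travel": [-0.0012,-0.0005,0.018],"rotation": [0,0,0]},{"travel": [-0.0012,-0.0005,0.025],"rotation": [0,0,0]},{"travel": [-0.0012,-0.0005,0.025],"rotation": [0,0,0]}]'

```text
t: 4.95
tcp_pos: [0.4352, -0.0371, 0.2428]
ee_rot: [[-0.482, 0.876, -0.004], [0.876, 0.482, 0.002], [0.003, -0.002, -1.0]]
force: [0.1, -0.5, -4.7]
gripper_width: 0.0212
```

Run:
```python
from h import *
s=st(); d=cam("top"); jaw(d["W"],.095,.14)
```

```text
t 4.95 tcp [ 0.4352 -0.0371  0.2428] F [ 0.1 -0.5 -4.7] M [-0.03  0.02 -0.01] w 0.021241253025689022
[[-0.482  0.876 -0.004]
 [ 0.876  0.482  0.002]
 [ 0.003 -0.002 -1.   ]]
n 348 topz 0.09902960087523002 tip-20 -0.0003845602446039473 cheeks -0.026561700585761072 0.02713498769680255 mid 0.0002866435555207384
1 ang -0.18636267462812642 mean 0.021566752866149088
-1 ang -2.5128767252078834 mean -0.02093628278022537
```

>>> apply_moves --targets '[{"travel": [0,0,0.004],"rotation": [0,0,0]},{"travel": [0,0,0.008],"rotation": [0,0,0]},{"travel": [0,0,0.008],"rotation": [0,0,0]},{"travel": [0,0,0.008],"rotation": [0,0,0]}]'

```text
t: 5.5
tcp_pos: [0.4355, -0.0372, 0.2353]
ee_rot: [[-0.482, 0.876, -0.002], [0.876, 0.482, 0.001], [0.002, -0.002, -1.0]]
force: [0.2, -0.3, -4.4]
gripper_width: 0.0214
```

```bash
cat >> h.py <<'E'
def arc(angs,bolt=(.543,.0247)):
    s=st(); R=np.array(s["ee_rot"]); c=(R.T@(np.array([*bolt,s["tcp_pos"][2]])-s["tcp_pos"]))[:2]; print("pivot",c.round(4),"toolx yaw",np.degrees(np.arctan2(R[1,0],R[0,0])).round(1))
    for a in angs:
        t=np.radians(a); k=np.array([[np.cos(t),-np.sin(t)],[np.sin(t),np.cos(t)]]); print(a,np.round(c-k@c,4))
E
python3 - <<'E'
from h import *
arc([4,9,14,19,24])
d=cam("top"); jaw(d["W"],.085,.14)
E
```

```text
t 5.5 tcp [ 0.4355 -0.0372  0.2353] F [ 0.2 -0.3 -4.4] M [-0.04  0.05 -0.02] w 0.021403331285811764
[[-0.482  0.876 -0.002]
 [ 0.876  0.482  0.001]
 [ 0.002 -0.002 -1.   ]]
pivot [0.0024 0.1241] toolx yaw 118.8
4 [0.0087 0.0001]
9 [0.0194 0.0012]
14 [0.0301 0.0031]
19 [0.0405 0.006 ]
24 [0.0507 0.0098]
n 424 topz 0.09262544130101949 tip-20 0.00040701065168930947 cheeks -0.027144166966758577 0.026568094623763333 mid -0.00028803617149762185
1 ang 2.9298477475331812 mean 0.020276893263786344
-1 ang -3.206589358360122 mean -0.020290607294271224
```

The jaw is seated around the head, 7 mm deep and centred. Now I turn it clockwise.

>>> apply_moves --targets '[{"travel": [0.0087,0.0001,0],"rotation": [0,0,4]},{"travel": [0.0194,0.0012,0],"rotation": [0,0,9]},{"travel": [0.03,0.003,0],"rotation": [0,0,14]},{"travel": [0.0405,0.006,0],"rotation": [0,0,19]},{"travel": [0.0507,0.0098,0],"rotation": [0,0,24]}]'

```text
t: 6.18
tcp_pos: [0.4197, 0.0123, 0.2357]
ee_rot: [[-0.082, 0.997, -0.001], [0.997, 0.082, 0.001], [0.001, -0.001, -1.0]]
force: [2.5, 0.5, -4.8]
gripper_width: 0.0213
```

Run:
```python
from h import *
arc([4,8,12,16,20])
```

```text
t 6.175 tcp [0.4197 0.0123 0.2357] F [ 2.5  0.5 -4.8] M [ 0.13 -0.16  0.2 ] w 0.021304524200849852
[[-0.082  0.997 -0.001]
 [ 0.997  0.082  0.001]
 [ 0.001 -0.001 -1.   ]]
pivot [0.0022 0.1239] toolx yaw 94.7
4 [0.0086 0.0001]
8 [0.0173 0.0009]
12 [0.0258 0.0022]
16 [0.0342 0.0042]
20 [0.0425 0.0067]
```

>>> apply_moves --targets '[{"travel": [0.0086,0.0001,0],"rotation": [0,0,4]},{"travel": [0.0173,0.0009,0],"rotation": [0,0,8]},{"travel": [0.0258,0.0022,0],"rotation": [0,0,12]},{"travel": [0.0342,0.0042,0],"rotation": [0,0,16]},{"travel": [0.0342,0.0042,0],"rotation": [0,0,16]}]'

```text
t: 6.8
tcp_pos: [0.4212, 0.0471, 0.2359]
ee_rot: [[0.194, 0.981, -0.001], [0.981, -0.194, 0.001], [0.001, -0.001, -1.0]]
force: [1.0, 0.7, -5.0]
gripper_width: 0.0209
```

```bash
cat >> h.py <<'E'
def tq(bolt=(.543,.0247)):
    s=observe(); r=np.array(s["tcp_pos"])[:2]-bolt; F=s["force"]; print("torque about bolt",s["moment"][2]+r[0]*F[1]-r[1]*F[0])
E
python3 - <<'E'
from h import *
tq(); arc([3,6,9,12,15])
E
```

```text
torque about bolt 0.033798657790805764
t 6.8 tcp [0.4212 0.0471 0.2359] F [ 1.   0.7 -5. ] M [0.07 0.02 0.14] w 0.02090494771341769
[[ 0.194  0.981 -0.001]
 [ 0.981 -0.194  0.001]
 [ 0.001 -0.001 -1.   ]]
pivot [0.0017 0.1238] toolx yaw 78.8
3 [0.0065 0.0001]
6 [0.0129 0.0005]
9 [0.0194 0.0013]
12 [0.0258 0.0023]
15 [0.0321 0.0038]
```

>>> apply_moves --targets '[{"travel": [0.0065,0.0001,0],"rotation": [0,0,3]},{"travel": [0.0129,0.0005,0],"rotation": [0,0,6]},{"travel": [0.0194,0.0013,0],"rotation": [0,0,9]},{"travel": [0.0194,0.0013,0],"rotation": [0,0,9]}]'

```text
t: 7.3
tcp_pos: [0.4262, 0.0656, 0.2359]
ee_rot: [[0.343, 0.939, -0.001], [0.939, -0.343, 0.0], [-0.0, -0.001, -1.0]]
force: [1.9, -0.9, -5.0]
gripper_width: 0.0215
```

Run:
```python
from h import *
tq(); arc([3,6,9,12,15])
```

```text
torque about bolt 0.45844367064432895
t 7.3 tcp [0.4262 0.0656 0.2359] F [ 1.9 -0.9 -5. ] M [-0.21  0.18  0.43] w 0.0214857743194106
[[ 0.343  0.939 -0.001]
 [ 0.939 -0.343  0.   ]
 [-0.    -0.001 -1.   ]]
pivot [0.0016 0.1237] toolx yaw 70.0
3 [0.0065 0.0001]
6 [0.0129 0.0005]
9 [0.0194 0.0013]
12 [0.0258 0.0024]
15 [0.0321 0.0038]
```

>>> apply_moves --targets '[{"travel": [0.0065,0.0001,0],"rotation": [0,0,3]},{"travel": [0.0129,0.0005,0],"rotation": [0,0,6]},{"travel": [0.0194,0.0013,0],"rotation": [0,0,9]},{"travel": [0.0194,0.0013,0],"rotation": [0,0,9]}]'

```text
t: 7.8
tcp_pos: [0.4341, 0.0831, 0.2358]
ee_rot: [[0.483, 0.876, -0.002], [0.876, -0.483, -0.001], [-0.001, -0.001, -1.0]]
force: [-0.9, -1.3, -4.9]
gripper_width: 0.0215
```

Run:
```python
from h import *
tq(); arc([2,4,6,-5,-10,-15,-20])
d=cam("top"); im=d["image"]; W=d["W"]
cv2.imwrite("pics/t3.png",cv2.resize(im[200:270,275:345],(600,600),interpolation=cv2.INTER_CUBIC))
w=wrench_fit(W,.086,.11,(.51,.6,-.02,.075)); 
for s in range(-60,10,1): pass
print(cv2.minAreaRect((w[w[:,0]>.525][:,:2]*1000).astype(np.float32)))
```

```text
torque about bolt 0.7457550574858729
t 7.8 tcp [0.4341 0.0831 0.2358] F [-0.9 -1.3 -4.9] M [-0.14  0.1   0.55] w 0.02146116656612566
[[ 0.483  0.876 -0.002]
 [ 0.876 -0.483 -0.001]
 [-0.001 -0.001 -1.   ]]
pivot [0.0015 0.1236] toolx yaw 61.1
2 [0.0043 0.    ]
4 [0.0086 0.0002]
6 [0.0129 0.0005]
-5 [-0.0108  0.0006]
-10 [-0.0214  0.0021]
-15 [-0.0319  0.0046]
-20 [-0.0422  0.008 ]
((541.4307861328125, 25.364948272705078), (54.21381378173828, 44.43000793457031), 75.05165100097656)
```

View pics/t3.png

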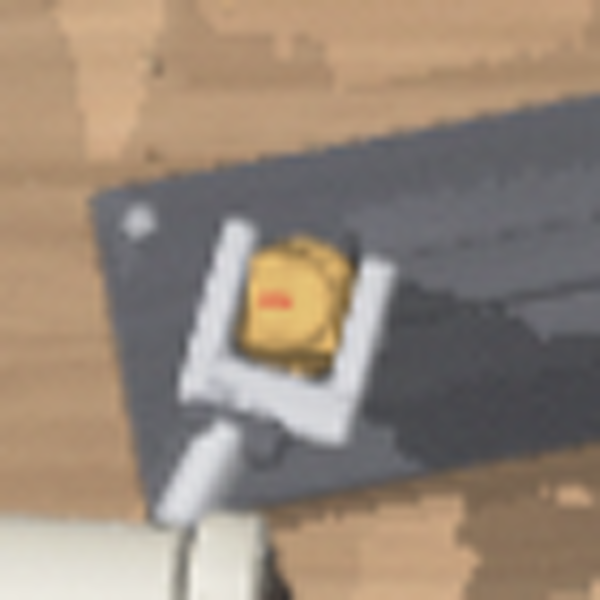

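The picture shows the head at yaw about −15° and the handle at −29°, so the joint has given way by about 0.24 rad. The torque about the bolt is 0.75 N m, so the bolt is tight and the wrench has clicked. I'll let the handle back to the middle of its play and lift off.

>>> apply_moves --targets '[{"travel": [-0.0108,0.0006,0],"rotation": [0,0,-5]},{"travel": [-0.0214,0.0021,0],"rotation": [0,0,-10]},{"travel": [-0.0319,0.0046,0],"rotation": [0,0,-15]},{"travel": [-0.0462,0.0096,0],"rotation": [0,0,-22]},{"travel": [-0.0462,0.0096,0],"rotation": [0,0,-22]}]'

```text
t: 8.48
tcp_pos: [0.42, 0.0372, 0.236]
ee_rot: [[0.122, 0.993, -0.001], [0.993, -0.122, -0.0], [-0.0, -0.001, -1.0]]
force: [-0.7, 0.9, -4.6]
gripper_width: 0.0215
```

Run:
```python
from h import *
tq(); st(); d=cam("top"); 
jaw(d["W"],.086,.11,yaw=-7)
```

```text
torque about bolt -0.10886571134874276
t 8.475 tcp [0.42   0.0372 0.236 ] F [-0.7  0.9 -4.6] M [ 0.06  0.06 -0.01] w 0.02152238934544558
[[ 0.122  0.993 -0.001]
 [ 0.993 -0.122 -0.   ]
 [-0.    -0.001 -1.   ]]
n 464 topz 0.09310173594244309 tip-20 -0.0003327161440744228 cheeks -0.028122586967621748 0.025472542492970124 mid -0.0013250222373258121
1 ang -0.76783878027917 mean 0.019243985256331392
-1 ang -3.934381652930836 mean -0.021465427625086544
```

>>> apply_moves --targets '[{"travel": [0,0,-0.006],"rotation": [0,0,0]},{"travel": [0,0,-0.016],"rotation": [0,0,0]},{"travel": [0,0,-0.04],"rotation": [0,0,0]},{"travel": [0,0,-0.08],"rotation": [0,0,0]},{"travel": [0,0,-0.08],"rotation": [0,0,0]}]'

```text
t: 9.15
tcp_pos: [0.4218, 0.0375, 0.3198]
ee_rot: [[0.123, 0.992, 0.007], [0.992, -0.123, -0.002], [-0.001, 0.008, -1.0]]
force: [0.2, 0.7, -5.0]
gripper_width: 0.0212
```

Run:
```python
from h import *
s=st(); d=cam("top"); W=d["W"]
w=wrench_fit(W,.088,.105,(.51,.58,-.01,.06)); print("bolt",len(w),w.mean(0),cv2.minAreaRect((w[:,:2]*1000).astype(np.float32)))
# wrench back: same tcp offset as at grasp (tcp .5030,.2935, yaw 78.6)
goto([.5035,.2935,.15],78.6,s); goto([.5035,.2935,.0445],78.6,s)
```

```text
t 9.15 tcp [0.4218 0.0375 0.3198] F [ 0.2  0.7 -5. ] M [ 0.02  0.12 -0.02] w 0.021213379093737952
[[ 0.123  0.992  0.007]
 [ 0.992 -0.123 -0.002]
 [-0.001  0.008 -1.   ]]
bolt 110 [0.54461513 0.02423727 0.09450977] ((543.9254150390625, 24.329200744628906), (25.712202072143555, 25.776241302490234), 88.88894653320312)
travel [0.2641 0.0496 0.015 ] rot [0.4 0.  4.4]
travel [0.2641 0.0488 0.1205] rot [0.4 0.  4.4]
```

>>> apply_moves --targets '[{"travel": [0.05,0.01,0.005],"rotation": [0.4,0,2]},{"travel": [0.105,0.02,0.01],"rotation": [0.4,0,4.4]},{"travel": [0.16,0.03,0.015],"rotation": [0.4,0,4.4]},{"travel": [0.215,0.04,0.015],"rotation": [0.4,0,4.4]},{"travel": [0.264,0.05,0.015],"rotation": [0.4,0,4.4]}]'

```text
t: 9.82
tcp_pos: [0.5023, 0.2955, 0.2999]
ee_rot: [[0.198, 0.98, -0.008], [0.98, -0.198, -0.001], [-0.002, -0.007, -1.0]]
force: [1.1, -0.6, -3.9]
gripper_width: 0.0211
```

>>> apply_moves --targets '[{"travel": [0,0,0],"rotation": [0,0,0]}]'

```text
t: 9.95
tcp_pos: [0.5019, 0.2982, 0.2977]
ee_rot: [[0.195, 0.981, -0.01], [0.981, -0.195, -0.001], [-0.003, -0.01, -1.0]]
force: [-0.1, -0.9, -4.2]
gripper_width: 0.0209
```

Run:
```python
from h import *
s=st()
goto([.5035,.2935,.15],78.6,s); goto([.5035,.2935,.0445],78.6,s)
d=cam("top"); W=d["W"]; w=wrench_fit(W,.088,.105,(.51,.58,-.01,.06)); print("bolt",len(w),w.mean(0),cv2.minAreaRect((w[:,:2]*1000).astype(np.float32)))
```

```text
t 9.95 tcp [0.5019 0.2982 0.2977] F [-0.1 -0.9 -4.2] M [-0.06  0.14  0.02] w 0.02092271553719251
[[ 0.195  0.981 -0.01 ]
 [ 0.981 -0.195 -0.001]
 [-0.003 -0.01  -1.   ]]
travel [-0.0043  0.0024 -0.0074] rot [-0.5  0.2  0.2]
travel [-0.004   0.0034  0.0981] rot [-0.5  0.2  0.2]
bolt 119 [0.5433592  0.02428416 0.09444772] ((543.7395629882812, 24.321605682373047), (25.911176681518555, 26.158199310302734), 89.3135757446289)
```

>>> apply_moves --targets '[{"travel": [-0.004,0.003,0.03],"rotation": [-0.5,0.2,0.2]},{"travel": [-0.004,0.003,0.065],"rotation": [-0.5,0.2,0.2]},{"travel": [-0.004,0.003,0.085],"rotation": [-0.5,0.2,0.2]},{"travel": [-0.004,0.003,0.093],"rotation": [-0.5,0.2,0.2]},{"travel": [-0.004,0.003,0.096],"rotation": [-0.5,0.2,0.2]}]'

```text
t: 10.62
tcp_pos: [0.5026, 0.2919, 0.2013]
ee_rot: [[0.199, 0.98, -0.002], [0.98, -0.199, -0.0], [-0.001, -0.002, -1.0]]
force: [0.2, 0.6, -3.9]
gripper_width: 0.0209
```

>>> apply_moves --targets '[{"travel": [0,0,0.001],"rotation": [0,0,0]},{"travel": [0,0,0.001],"rotation": [0,0,0]}]'

```text
t: 10.88
tcp_pos: [0.5031, 0.2921, 0.2013]
ee_rot: [[0.199, 0.98, -0.0], [0.98, -0.199, 0.0], [0.0, -0.0, -1.0]]
force: [-0.0, 1.1, -4.5]
gripper_width: 0.0211
```

Run:
```python
from h import *
s=st()
goto([.5035,.2935,.0445],78.6,s)
d=cam("top"); W=d["W"]; w=wrench_fit(W,.04,.075,(.59,.66,.22,.36)); print("jaw",len(w),w.mean(0),np.median(w[:,2]))
W0=np.load("top0.npz")["W"]; w=wrench_fit(W0,.04,.075,(.59,.66,.22,.36)); print("jaw before",len(w),w.mean(0),np.median(w[:,2]))
```

```text
t 10.875 tcp [0.5031 0.2921 0.2013] F [-0.   1.1 -4.5] M [0.   0.05 0.03] w 0.02108611730655069
[[ 0.199  0.98  -0.   ]
 [ 0.98  -0.199  0.   ]
 [ 0.    -0.    -1.   ]]
travel [0.0015 0.0001 0.0018] rot [-0.  -0.  -0.1]
jaw 259 [0.61274005 0.27114546 0.05746224] 0.0580821274687542
jaw before 240 [0.612332   0.27254756 0.05468342] 0.05527568169324261
```

>>> apply_moves --targets '[{"travel": [0.001,0,0.002],"rotation": [0,0,0]},{"travel": [0.001,0,0.003],"rotation": [0,0,0]},{"travel": [0.001,0,0.003],"rotation": [0,0,0]}]'

```text
t: 11.3
tcp_pos: [0.5036, 0.2932, 0.1994]
ee_rot: [[0.199, 0.98, 0.0], [0.98, -0.199, 0.0], [0.0, 0.0, -1.0]]
force: [-2.4, -1.2, 4.8]
gripper_width: 0.0215
```

Run:
```python
from h import *
s=st()
d=cam("top"); W=d["W"]; w=wrench_fit(W,.04,.075,(.59,.66,.22,.36)); print("jaw",len(w),w.mean(0),np.median(w[:,2]))
```

```text
t 11.3 tcp [0.5036 0.2932 0.1994] F [-2.4 -1.2  4.8] M [-0.19  0.77  0.13] w 0.02146025404400917
[[ 0.199  0.98   0.   ]
 [ 0.98  -0.199  0.   ]
 [ 0.     0.    -1.   ]]
jaw 261 [0.61305518 0.27263709 0.05502899] 0.055734558269601116
```

The wrench is resting on the rest: the upward force is present and the jaw is back at its old height. I'll release and back off.

>>> apply_moves --targets '[{"travel": [0,0,0],"rotation": [0,0,0]},{"travel": [0,0,0],"rotation": [0,0,0]},{"travel": [0,0,0],"rotation": [0,0,0]},{"travel": [0,0,0],"rotation": [0,0,0]},{"travel": [0,0,0],"rotation": [0,0,0]}]' --claw 0

```text
t: 11.98
tcp_pos: [0.5036, 0.2932, 0.1993]
ee_rot: [[0.199, 0.98, 0.0], [0.98, -0.199, 0.0], [0.0, 0.0, -1.0]]
force: [-0.1, 0.1, 0.4]
gripper_width: 0.0852
```

>>> apply_moves --targets '[{"travel": [0,0,-0.03],"rotation": [0,0,0]},{"travel": [0,0,-0.08],"rotation": [0,0,0]},{"travel": [0,0,-0.13],"rotation": [0,0,0]},{"travel": [0,0,-0.14],"rotation": [0,0,0]}]'

```text
t: 12.48
tcp_pos: [0.5047, 0.2936, 0.344]
ee_rot: [[0.199, 0.98, 0.008], [0.98, -0.199, 0.003], [0.004, 0.007, -1.0]]
force: [0.7, 0.3, 0.2]
gripper_width: 0.0852
```

Run:
```python
from h import *
s=st()
d=cam("top"); W=d["W"]; w=wrench_fit(W,.04,.075,(.59,.66,.22,.36)); print("jaw",len(w),w.mean(0),np.median(w[:,2]))
# globe refit
w=wrench_fit(W,.11,.15,(.42,.5,-.32,-.23)); print("globe top",w.mean(0)); print(cv2.minEnclosingCircle((w[:,:2]*1000).astype(np.float32)))
w=wrench_fit(W,.066,.09,(.51,.63,-.18,-.07)); p=w[:,:2]
p=p[np.hypot(*(p-[.5688,-.123]).T)<.04]
print("ring encl",cv2.minEnclosingCircle((p*1000).astype(np.float32)))
w=wrench_fit(W,.02,.06,(.40,.51,-.34,-.22)); print("cork/ball",cv2.minAreaRect((w[:,:2]*1000).astype(np.float32)))
w=wrench_fit(W,.08,.15,(.42,.5,-.32,-.23))
for a in np.arange(.08,.14,.01):
    q=w[(w[:,2]>a)&(w[:,2]<a+.01)]; 
    if len(q): print(a,len(q),q[:,:2].min(0),q[:,:2].max(0))
w=wrench_fit(W,.088,.105,(.51,.58,-.01,.06)); print("bolt",len(w),w.mean(0),cv2.minAreaRect((w[:,:2]*1000).astype(np.float32)))
goto([.455,-.278,.22],0,s);goto([.455,-.278,.22],-90,s)
cv2.imwrite("pics/t4.png",cv2.resize(d["image"][190:300,180:450],(797,325),interpolation=cv2.INTER_CUBIC))
```

```text
t 12.475 tcp [0.5047 0.2936 0.344 ] F [0.7 0.3 0.2] M [ 0.04 -0.04  0.04] w 0.08523447101024635
[[ 0.199  0.98   0.008]
 [ 0.98  -0.199  0.003]
 [ 0.004  0.007 -1.   ]]
jaw 261 [0.61298913 0.27259835 0.05507807] 0.05560920833682787
globe top [ 0.45425481 -0.27781204  0.12834827]
((454.75701904296875, -278.8752746582031), 16.136173248291016)
ring encl ((568.4573364257812, -121.15243530273438), 37.314178466796875)
cork/ball ((454.7714538574219, -277.17138671875), (81.1541976928711, 80.0489730834961), 87.39749908447266)
0.08 2 [ 0.44159512 -0.26991481] [ 0.44414363 -0.26762873]
0.09 15 [ 0.43891505 -0.27923911] [ 0.46909784 -0.26385478]
0.09999999999999999 9 [ 0.44158404 -0.27106192] [ 0.46629162 -0.26367331]
0.10999999999999999 14 [ 0.43905895 -0.27572464] [ 0.46849414 -0.2638775 ]
0.11999999999999998 76 [ 0.43908525 -0.29373485] [ 0.47048568 -0.26395124]
0.12999999999999998 66 [ 0.43896863 -0.29318711] [ 0.47046611 -0.26364874]
bolt 120 [0.54345711 0.02436009 0.09461352] ((543.7734985351562, 24.29711151123047), (25.751733779907227, 26.33705711364746), 89.34931945800781)
travel [-0.5699  0.0652 -0.0331] rot [ 0.2 -0.5 78.5]
travel [-0.5699  0.0652 -0.0331] rot [ -0.3  -0.6 168.5]
```

View pics/t4.png

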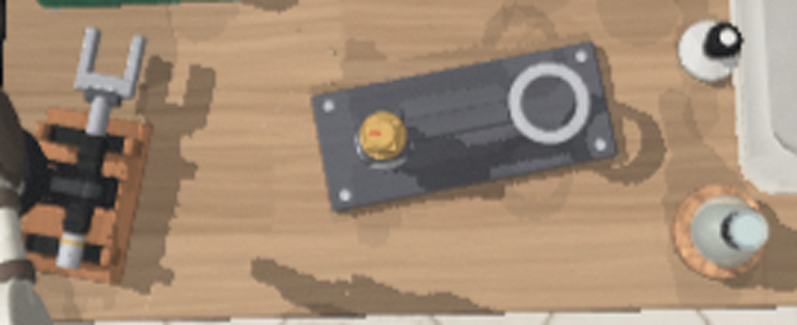

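The wrench is back across both bars at (95,160), with the gripper still above it. The bolt's red mark now points right, and nothing else has moved. On to the globe.

>>> apply_moves --targets '[{"travel": [-0.05,0.006,0],"rotation": [0,-0.5,0]},{"travel": [-0.11,0.012,0],"rotation": [0,-0.5,0]},{"travel": [-0.17,0.02,0],"rotation": [0,-0.5,0]},{"travel": [-0.23,0.026,0],"rotation": [0,-0.5,0]},{"travel": [-0.29,0.033,0],"rotation": [0,-0.5,0]}]'

```text
t: 13.15
tcp_pos: [0.478, 0.0011, 0.3405]
ee_rot: [[0.199, 0.98, 0.002], [0.98, -0.199, -0.006], [-0.005, 0.003, -1.0]]
force: [1.2, -0.1, -0.3]
gripper_width: 0.0853
```

>>> apply_moves --targets '[{"travel": [-0.06,0.006,0],"rotation": [0,0,0]},{"travel": [-0.12,0.013,0],"rotation": [0,0,0]},{"travel": [-0.18,0.02,0],"rotation": [0,0,0]},{"travel": [-0.22,0.026,0],"rotation": [0,0,0]},{"travel": [-0.22,0.026,0],"rotation": [0,0,0]}]'

```text
t: 13.78
tcp_pos: [0.459, -0.2218, 0.3401]
ee_rot: [[0.203, 0.979, -0.0], [0.979, -0.203, -0.004], [-0.004, 0.0, -1.0]]
force: [-1.0, 0.3, -0.2]
gripper_width: 0.0855
```

Run:
```python
from h import *
s=st(); goto([.4548,-.2785,.19],78.6,s); goto([.4548,-.2785,.102],78.6,s)
W=np.load("top0.npz")["W"]
w=wrench_fit(W,.0655,.085,(.51,.63,-.18,-.07)); c=np.array([.5688,-.123])
from scipy.optimize import least_squares
p=w[:,:2]; r=np.hypot(*(p-c).T); p=p[(r>.02)&(r<.042)]
f=least_squares(lambda x:np.hypot(*(p-x).T)-.0305,c,loss="soft_l1",f_scale=.003); print("ring",f.x,len(p))
r=np.hypot(*(p-f.x).T); print(r.min(),r.max(),np.hypot(*(f.x-[.5433,.0246])))
```

```text
t 13.775 tcp [ 0.459  -0.2218  0.3401] F [-1.   0.3 -0.2] M [ 0.02  0.   -0.03] w 0.08549508421006001
[[ 0.203  0.979 -0.   ]
 [ 0.979 -0.203 -0.004]
 [-0.004  0.    -1.   ]]
travel [-0.0564  0.0074 -0.0047] rot [ 0.   0.2 -0.3]
travel [-0.0561  0.0073  0.0833] rot [ 0.   0.2 -0.3]
ring [ 0.56873511 -0.12200161] 334
0.02363608578245931 0.04071762356595375 0.14879172154896692
```

>>> apply_moves --targets '[{"travel": [-0.03,0.004,-0.003],"rotation": [0,0.2,0]},{"travel": [-0.056,0.0073,-0.004],"rotation": [0,0.2,0]},{"travel": [-0.056,0.0073,0.03],"rotation": [0,0.2,0]},{"travel": [-0.056,0.0073,0.083],"rotation": [0,0.2,0]},{"travel": [-0.056,0.0073,0.083],"rotation": [0,0.2,0]}]'

```text
t: 14.4
tcp_pos: [0.453, -0.2754, 0.2521]
ee_rot: [[0.202, 0.979, -0.008], [0.979, -0.202, 0.008], [0.006, -0.01, -1.0]]
force: [0.3, 0.0, -0.5]
gripper_width: 0.0855
```

Run:
```python
from h import *
s=st(); goto([.4548,-.2785,.102],78.6,s)
```

```text
t 14.4 tcp [ 0.453  -0.2754  0.2521] F [ 0.3  0.  -0.5] M [0.06 0.06 0.01] w 0.08552738572892407
[[ 0.202  0.979 -0.008]
 [ 0.979 -0.202  0.008]
 [ 0.006 -0.01  -1.   ]]
travel [-0.0026  0.0024 -0.0049] rot [-0.6 -0.4 -0.2]
```

>>> apply_moves --targets '[{"travel": [-0.0026,0.0024,-0.005],"rotation": [-0.6,-0.4,0]},{"travel": [-0.0026,0.0024,-0.005],"rotation": [-0.6,-0.4,0]},{"travel": [-0.0026,0.0024,-0.005],"rotation": [-0.6,-0.4,0]}]'

```text
t: 14.78
tcp_pos: [0.4554, -0.2789, 0.2588]
ee_rot: [[0.202, 0.979, 0.003], [0.979, -0.202, -0.003], [-0.002, 0.003, -1.0]]
force: [-0.6, 0.6, -0.9]
gripper_width: 0.0851
```

Run:
```python
from h import *
s=st(); goto([.4548,-.2785,.102],78.6,s)
```

```text
t 14.775 tcp [ 0.4554 -0.2789  0.2588] F [-0.6  0.6 -0.9] M [-0.05 -0.02 -0.03] w 0.08506801925166319
[[ 0.202  0.979  0.003]
 [ 0.979 -0.202 -0.003]
 [-0.002  0.003 -1.   ]]
travel [ 0.0002 -0.0007  0.0018] rot [ 0.2  0.1 -0.2]
```

>>> apply_moves --targets '[{"travel": [0,-0.0005,0.002],"rotation": [0.2,0.1,0]},{"travel": [0,-0.0005,0.002],"rotation": [0.2,0.1,0]},{"travel": [0,-0.0005,0.002],"rotation": [0.2,0.1,0]},{"travel": [0,-0.0005,0.002],"rotation": [0.2,0.1,0]},{"travel": [0,-0.0005,0.002],"rotation": [0.2,0.1,0]}]' --claw 255

```text
t: 15.4
tcp_pos: [0.4549, -0.279, 0.257]
ee_rot: [[0.202, 0.979, -0.0], [0.979, -0.202, -0.001], [-0.001, -0.0, -1.0]]
force: [-1.1, -1.1, 1.6]
gripper_width: 0.0297
```

>>> apply_moves --targets '[{"travel": [0,0,-0.01],"rotation": [0,0,0]},{"travel": [0,0,-0.04],"rotation": [0,0,0]},{"travel": [0,0,-0.08],"rotation": [0,0,0]},{"travel": [0,0,-0.12],"rotation": [0,0,0]},{"travel": [0,0,-0.12],"rotation": [0,0,0]}]'

```text
t: 16.02
tcp_pos: [0.4558, -0.2794, 0.3813]
ee_rot: [[0.201, 0.979, 0.006], [0.979, -0.201, -0.006], [-0.005, 0.007, -1.0]]
force: [-0.2, 0.3, -1.4]
gripper_width: 0.0297
```

Run:
```python
from h import *
s=st(); goto([.5688,-.1226,.215],78.6,s)
```

```text
t 16.025 tcp [ 0.4558 -0.2794  0.3813] F [-0.2  0.3 -1.4] M [ 0.03 -0.    0.01] w 0.02974965813001809
[[ 0.201  0.979  0.006]
 [ 0.979 -0.201 -0.006]
 [-0.005  0.007 -1.   ]]
travel [0.1764 0.079  0.011 ] rot [ 0.4  0.3 -0.2]
```

>>> apply_moves --targets '[{"travel": [0.04,0.018,0],"rotation": [0.4,0.3,0]},{"travel": [0.085,0.038,0.003],"rotation": [0.4,0.3,0]},{"travel": [0.13,0.058,0.006],"rotation": [0.4,0.3,0]},{"travel": [0.165,0.074,0.01],"rotation": [0.4,0.3,0]},{"travel": [0.1764,0.079,0.011],"rotation": [0.4,0.3,0]}]'

```text
t: 16.65
tcp_pos: [0.569, -0.1205, 0.3679]
ee_rot: [[0.199, 0.98, -0.003], [0.98, -0.199, 0.002], [0.001, -0.004, -1.0]]
force: [0.0, 0.3, -1.5]
gripper_width: 0.0298
```

>>> apply_moves --targets '[{"travel": [0,0,0],"rotation": [0,0,0]},{"travel": [0,0,0],"rotation": [0,0,0]}]'

```text
t: 16.9
tcp_pos: [0.5684, -0.1213, 0.3674]
ee_rot: [[0.2, 0.98, -0.005], [0.98, -0.2, 0.002], [0.001, -0.005, -1.0]]
force: [1.0, -0.5, -1.4]
gripper_width: 0.0298
```

Run:
```python
from h import *
s=st(); goto([.5688,-.1226,.19],78.6,s); goto([.5688,-.1226,.157],78.6,s)
d=cam("top"); s2=cam("scene")
a=cv2.resize(d["image"][190:290,310:440],(520,400)); R,t,f=s2["R"],s2["t"],s2["f"]
q=R@np.array([.5688,-.1226,.12])+t; u,v=int(f*q[0]/q[2]+s2["cx"]),int(f*q[1]/q[2]+s2["cy"]); print(u,v)
b=cv2.resize(s2["image"][v-50:v+50,u-35:u+35],(280,400)); cv2.imwrite("pics/t5.png",np.hstack([a,b]))
W=s2["W"]; w=wrench_fit(W,.115,.3,(.51,.63,-.19,-.06))
for z in np.arange(.11,.26,.01):
    q=w[(w[:,2]>z)&(w[:,2]<z+.01)]
    if len(q): print(round(z,3),len(q),q[:,:2].min(0).round(4),q[:,:2].max(0).round(4))
```

```text
t 16.9 tcp [ 0.5684 -0.1213  0.3674] F [ 1.  -0.5 -1.4] M [0.   0.02 0.01] w 0.029809169707604187
[[ 0.2    0.98  -0.005]
 [ 0.98  -0.2    0.002]
 [ 0.001 -0.005 -1.   ]]
travel [-0.0012  0.0007  0.0223] rot [-0.3 -0.1 -0.1]
travel [-0.0013  0.0009  0.0553] rot [-0.3 -0.1 -0.1]
336 216
0.13 29 [ 0.5398 -0.1497] [ 0.5794 -0.1145]
0.14 56 [ 0.5359 -0.1552] [ 0.5844 -0.1107]
0.15 84 [ 0.5341 -0.156 ] [ 0.5892 -0.1093]
0.16 91 [ 0.5356 -0.1553] [ 0.5908 -0.1075]
0.17 107 [ 0.536  -0.1536] [ 0.5893 -0.1066]
0.18 70 [ 0.546  -0.1435] [ 0.5841 -0.1051]
0.19 25 [ 0.5524 -0.145 ] [ 0.5742 -0.1168]
0.2 45 [ 0.5506 -0.1521] [ 0.5681 -0.0971]
0.21 50 [ 0.5511 -0.1525] [ 0.5693 -0.0977]
0.22 51 [ 0.5509 -0.1517] [ 0.569  -0.0995]
0.23 40 [ 0.5489 -0.1525] [ 0.5669 -0.0934]
0.24 80 [ 0.5448 -0.171 ] [ 0.5766 -0.0785]
0.25 70 [ 0.5449 -0.176 ] [ 0.5785 -0.0709]
0.26 91 [ 0.5438 -0.1808] [ 0.5677 -0.0627]
```

View pics/t5.png

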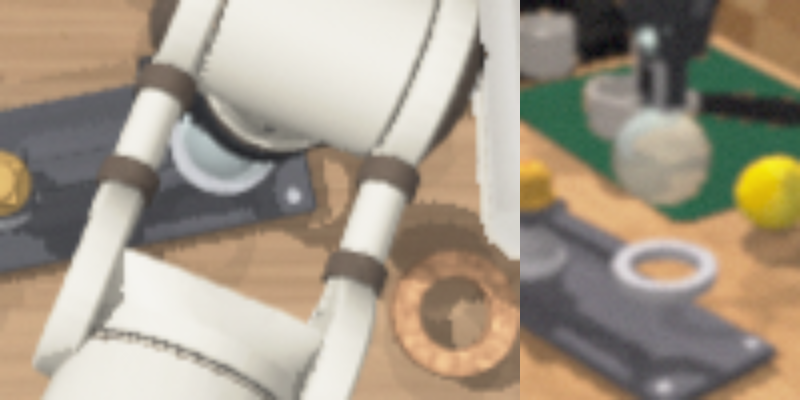

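The left panel shows the ball over the ring, mostly hidden by the arm. In the right panel the globe hangs upright above the ring at about (660,265). I'll fit the sphere and the ring from this view before lowering.

Run:
```python
from h import *
from scipy.optimize import least_squares
s=st(); W=cam("scene")["W"]
p=wrench_fit(W,.125,.18,(.51,.63,-.19,-.06))
f=least_squares(lambda x:np.linalg.norm(p-x,axis=1)-.032,[.5688,-.1226,.155],loss="soft_l1",f_scale=.002); print("ball",f.x,"grasp",s["tcp_pos"]+.155*np.array(s["ee_rot"])[:,2])
p=wrench_fit(W,.0715,.085,(.51,.63,-.19,-.06))[:,:2]; c=np.array([.5688,-.1226]); r=np.hypot(*(p-c).T); p=p[r<.042]
g=least_squares(lambda x:np.maximum(abs(np.hypot(*(p-x).T)-.0305)-.0055,0),c,loss="soft_l1",f_scale=.002); print("ring",g.x,len(p))
g=least_squares(lambda x:np.hypot(*(p-x).T)-.0305,c,loss="soft_l1",f_scale=.003); print("ring",g.x)
goto([.5688,-.1226,.185],78.6,s); goto([.5688,-.1226,.157],78.6,s)
```

```text
t 17.0 tcp [ 0.5686 -0.1215  0.3679] F [ 0.4  0.7 -1.3] M [-0.02  0.02  0.01] w 0.030177095782432994
[[ 0.2    0.98  -0.004]
 [ 0.98  -0.2    0.002]
 [ 0.001 -0.004 -1.   ]]
ball [ 0.56713895 -0.12177225  0.15560283] grasp [ 0.56797882 -0.12124075  0.21289303]
ring [ 0.56837894 -0.12647245] 172
ring [ 0.56725469 -0.12737552]
travel [-0.001   0.0006  0.0279] rot [-0.2 -0.1 -0.2]
travel [-0.0011  0.0007  0.0559] rot [-0.2 -0.1 -0.2]
```

>>> apply_moves --targets '[{"travel": [-0.0015,0.001,0.01],"rotation": [-0.2,-0.1,0]},{"travel": [-0.0017,0.0014,0.025],"rotation": [-0.2,-0.1,0]},{"travel": [-0.0017,0.0014,0.038],"rotation": [-0.2,-0.1,0]},{"travel": [-0.0017,0.0014,0.045],"rotation": [-0.2,-0.1,0]},{"travel": [-0.0017,0.0014,0.045],"rotation": [-0.2,-0.1,0]}]'

```text
t: 17.68
tcp_pos: [0.5693, -0.1232, 0.3221]
ee_rot: [[0.2, 0.98, -0.002], [0.98, -0.2, 0.0], [-0.0, -0.002, -1.0]]
force: [-0.1, -0.1, -1.4]
gripper_width: 0.03
```

>>> apply_moves --targets '[{"travel": [0,0,0],"rotation": [0,0,0]},{"travel": [0,0,0],"rotation": [0,0,0]}]'

```text
t: 17.92
tcp_pos: [0.5695, -0.1232, 0.3226]
ee_rot: [[0.2, 0.98, -0.001], [0.98, -0.2, -0.0], [-0.001, -0.001, -1.0]]
force: [0.6, 0.1, -1.3]
gripper_width: 0.03
```

Run:
```python
from h import *
from scipy.optimize import least_squares
s=st(); goto([.5693,-.123,.155],78.6,s); W=cam("scene")["W"]
p=wrench_fit(W,.09,.14,(.51,.63,-.19,-.06))
f=least_squares(lambda x:np.linalg.norm(p-x,axis=1)-.032,[.5688,-.1226,.11],loss="soft_l1",f_scale=.002); print("ball",f.x)
```

```text
t 17.925 tcp [ 0.5695 -0.1232  0.3226] F [ 0.6  0.1 -1.3] M [-0.05  0.01  0.04] w 0.02997770334875691
[[ 0.2    0.98  -0.001]
 [ 0.98  -0.2   -0.   ]
 [-0.001 -0.001 -1.   ]]
travel [ 0.0002 -0.0002  0.0126] rot [-0.1  0.  -0.1]
ball [ 0.56864279 -0.12421239  0.11055152]
```

>>> apply_moves --targets '[{"travel": [0,0,0.005],"rotation": [0,0,0]},{"travel": [0,0,0.009],"rotation": [0,0,0]},{"travel": [0,0,0.012],"rotation": [0,0,0]},{"travel": [0,0,0.012],"rotation": [0,0,0]},{"travel": [0,0,0.012],"rotation": [0,0,0]}]'

```text
t: 18.6
tcp_pos: [0.5695, -0.1232, 0.3106]
ee_rot: [[0.2, 0.98, -0.001], [0.98, -0.2, -0.0], [-0.001, -0.001, -1.0]]
force: [0.4, 0.5, -1.6]
gripper_width: 0.0297
```

>>> apply_moves --targets '[{"travel": [0,0,0.001],"rotation": [0,0,0]},{"travel": [0,0,0.001],"rotation": [0,0,0]},{"travel": [0,0,0.001],"rotation": [0,0,0]}]'

```text
t: 18.98
tcp_pos: [0.5695, -0.1232, 0.3097]
ee_rot: [[0.2, 0.98, -0.001], [0.98, -0.2, -0.0], [-0.001, -0.001, -1.0]]
force: [0.8, -0.1, -1.9]
gripper_width: 0.0299
```

>>> apply_moves --targets '[{"travel": [0,0,0.001],"rotation": [0,0,0]},{"travel": [0,0,0.001],"rotation": [0,0,0]},{"travel": [0,0,0.001],"rotation": [0,0,0]}]'

```text
t: 19.35
tcp_pos: [0.5695, -0.1232, 0.3087]
ee_rot: [[0.2, 0.98, -0.001], [0.98, -0.2, -0.0], [-0.001, -0.001, -1.0]]
force: [-0.0, -0.3, -1.0]
gripper_width: 0.0299
```

>>> apply_moves --targets '[{"travel": [0,0,0.001],"rotation": [0,0,0]},{"travel": [0,0,0.001],"rotation": [0,0,0]},{"travel": [0,0,0.001],"rotation": [0,0,0]}]'

```text
t: 19.73
tcp_pos: [0.5695, -0.1233, 0.3078]
ee_rot: [[0.2, 0.98, -0.001], [0.98, -0.2, -0.001], [-0.001, -0.001, -1.0]]
force: [-0.7, -0.2, -0.6]
gripper_width: 0.0299
```

>>> apply_moves --targets '[{"travel": [0,0,0.0007],"rotation": [0,0,0]},{"travel": [0,0,0.0007],"rotation": [0,0,0]},{"travel": [0,0,0.0007],"rotation": [0,0,0]}]'

```text
t: 20.1
tcp_pos: [0.5696, -0.1233, 0.3073]
ee_rot: [[0.2, 0.98, -0.0], [0.98, -0.2, -0.001], [-0.001, -0.0, -1.0]]
force: [-0.7, -0.2, 0.2]
gripper_width: 0.0294
```

Run:
```python
from h import *
from scipy.optimize import least_squares
s=st(); W=cam("scene")["W"]
p=wrench_fit(W,.08,.125,(.51,.63,-.19,-.06))
f=least_squares(lambda x:np.linalg.norm(p-x,axis=1)-.032,[.5688,-.1226,.09],loss="soft_l1",f_scale=.002); print("ball",f.x,"want z .095")
```

```text
t 20.1 tcp [ 0.5696 -0.1233  0.3073] F [-0.7 -0.2  0.2] M [-0.06 -0.04  0.01] w 0.029415395080221684
[[ 0.2    0.98  -0.   ]
 [ 0.98  -0.2   -0.001]
 [-0.001 -0.    -1.   ]]
ball [ 0.56888459 -0.12435945  0.095189  ] want z .095
```

Seated: the ball centre is at z 0.0952 (0.095 expected) and its weight is off the tool. Release.

>>> apply_moves --targets '[{"travel": [0,0,0.0004],"rotation": [0,0,0]},{"travel": [0,0,0.0004],"rotation": [0,0,0]},{"travel": [0,0,0.0004],"rotation": [0,0,0]},{"travel": [0,0,0.0004],"rotation": [0,0,0]},{"travel": [0,0,0.0004],"rotation": [0,0,0]}]' --claw 60

```text
t: 20.78
tcp_pos: [0.5696, -0.1233, 0.3068]
ee_rot: [[0.2, 0.98, -0.0], [0.98, -0.2, -0.001], [-0.001, -0.0, -1.0]]
force: [0.2, 0.1, -0.2]
gripper_width: 0.0653
```

>>> apply_moves --targets '[{"travel": [0,0,-0.02],"rotation": [0,0,0]},{"travel": [0,0,-0.05],"rotation": [0,0,0]},{"travel": [0,0,-0.1],"rotation": [0,0,0]},{"travel": [0,0,-0.13],"rotation": [0,0,0]},{"travel": [0,0,-0.13],"rotation": [0,0,0]}]'

```text
t: 21.4
tcp_pos: [0.5702, -0.1234, 0.4402]
ee_rot: [[0.2, 0.98, 0.006], [0.98, -0.2, -0.003], [-0.002, 0.006, -1.0]]
force: [1.6, 0.5, -0.3]
gripper_width: 0.0649
```

>>> apply_moves --targets '[{"travel": [0.05,-0.02,0],"rotation": [0,0,0]},{"travel": [0.1,-0.04,0],"rotation": [0,0,0]},{"travel": [0.15,-0.06,0],"rotation": [0,0,0]},{"travel": [0.18,-0.08,0],"rotation": [0,0,0]},{"travel": [0.18,-0.08,0],"rotation": [0,0,0]}]'

```text
t: 22.02
tcp_pos: [0.5268, 0.071, 0.4375]
ee_rot: [[0.197, 0.98, 0.003], [0.98, -0.197, -0.003], [-0.002, 0.003, -1.0]]
force: [0.5, -0.8, 0.3]
gripper_width: 0.0654
```

Run:
```python
from h import *
from scipy.optimize import least_squares
s=st(); S=cam("scene"); T=cam("top"); W=S["W"]
p=wrench_fit(W,.08,.125,(.51,.63,-.19,-.06))
f=least_squares(lambda x:np.linalg.norm(p-x,axis=1)-.032,[.5688,-.1226,.09],loss="soft_l1",f_scale=.002); print("ball",f.x)
W=T["W"]; W0=np.load("top0.npz")["W"]
for n,b,lo,hi in(("neck top",(.52,.62,-.18,-.07),.17,.22),("jaw",(.59,.66,.22,.36),.04,.075),("bolt",(.51,.58,-.01,.06),.088,.105),("tin",(.7,.82,-.3,-.17),.1,.13),("tamper",(.58,.66,-.32,-.24),.06,.1),("jug",(.7,.83,-.19,-.08),.075,.1)):
    for X in(W0,W):
        w=wrench_fit(X,lo,hi,b); print(n,len(w),w.mean(0).round(4) if len(w) else "", [np.round(v,1) for v in cv2.minAreaRect((w[:,:2]*1000).astype(np.float32))] if len(w)>3 else "")
a=cv2.resize(T["image"][120:300,180:450],(480,320)); b=cv2.resize(S["image"][160:310,220:370],(320,320)); cv2.imwrite("pics/t6.png",np.hstack([a,b]))
```

```text
t 22.025 tcp [0.5268 0.071  0.4375] F [ 0.5 -0.8  0.3] M [0.01 0.03 0.01] w 0.0653706071787172
[[ 0.197  0.98   0.003]
 [ 0.98  -0.197 -0.003]
 [-0.002  0.003 -1.   ]]
ball [ 0.56936846 -0.12452032  0.09497505]
neck top 0  
neck top 143 [ 0.5717 -0.1216  0.1798] [array([ 571.6, -121.4]), array([28.9, 29.3]), np.float64(87.9)]
jaw 240 [0.6123 0.2725 0.0547] [array([615.1, 271.2]), array([55.9, 55.3]), np.float64(79.4)]
jaw 208 [0.6128 0.279  0.0552] [array([616.4, 274.2]), array([50.3, 60.4]), np.float64(75.9)]
bolt 119 [0.543  0.0247 0.0944] [array([543.3,  24.6]), array([28.1, 27.6]), np.float64(28.8)]
bolt 1 [0.5537 0.0113 0.0926] 
tin 724 [ 0.7662 -0.2327  0.1112] [array([ 766.2, -232.5]), array([78.7, 76.4]), np.float64(0.0)]
tin 728 [ 0.7661 -0.2327  0.1111] [array([ 766.4, -232.9]), array([76.2, 78.5]), np.float64(83.2)]
tamper 124 [ 0.6212 -0.2794  0.0762] [array([ 621.9, -281.5]), array([32.1, 29.5]), np.float64(85.5)]
tamper 124 [ 0.6212 -0.2794  0.0762] [array([ 621.7, -281.8]), array([32.6, 28.9]), np.float64(82.8)]
jug 115 [ 0.7686 -0.1327  0.0805] [array([ 767.6, -129.2]), array([72.8, 83.1]), np.float64(19.9)]
jug 102 [ 0.7708 -0.1331  0.0806] [array([ 766.9, -128.8]), array([72.1, 85.6]), np.float64(22.2)]
```

View pics/t6.png

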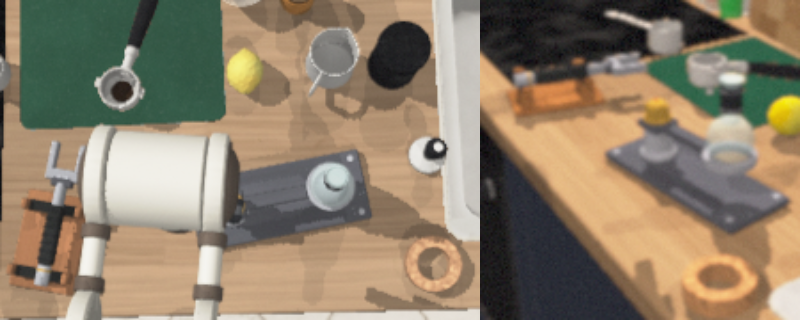

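The globe stands upright in the ring and the wrench lies across both bars. The tin, jug and tamper have not moved and the gripper is clear. Handing in.

```bash
python3 -c "
from h import *
robot.sign_off()"
```

```text
the job is handed in; nothing more can be done
```

The stand is ready and the job is handed in at about 22 s of the 72 s allowed.

1. **Bolt:** I fitted the wrench over the bolt head and turned it clockwise until the bolt was tight and the wrench clicked. Torque about the bolt reached 0.75 N m, and the handle stood about 0.24 rad off the head (the click is at 0.12).
2. **Wrench:** I let the handle back, lifted the wrench off, laid it across both bars of the rest and let go. After release the jaw was within 1 mm of where it started.
3. **Globe:** I set it down slowly into the ring and released it once its weight was off the gripper. The ball centre is at z = 0.095 m and the neck top at 0.180 m, as they should be when seated.
4. **Other objects:** the tin and tamper moved less than 1 mm. The jug reading differs by about 2 mm on a few noisy points, and the arm never went near it.

**Checks that disagreed or failed:**
- The two cameras put the globe 2–3 mm apart (ball from one, neck top from the other), which would be a lean of at most about 2°. I put this down to calibration.
- After tightening, depth put the bolt at about −1°, while I judged about −6° from the picture. I relied on the torque and the click instead.
- In the last top view the arm hid the bolt and part of the wrench. The scene view showed both as they should be.

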